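# Load a plaster mould through the swing gate of the drying lane

## Robot

A 6-joint arm with a two-finger parallel gripper is mounted at the origin on a cart in front of the work surface, level with it; the furniture and walls round the work are solid. World frame = base frame: x ahead of the robot, y to its left, z up, the work surface at z = 0. Lengths are in m, angles in degrees, forces in N, time in s.
With the tool pointing down it reaches from about 0.4 to 0.825 m from the base axis. Payload 7 kg.
Tool frame: the origin (TCP) lies between the finger pads; the fingertips stand r.nose_length ahead of it and the grasp point (between the pads) lies 2 mm behind it (r.nose_length is the distance from the TCP to the fingertips, in m); y points along the fingers, x is the direction in which the jaws open and shut, and the axes are right-handed (so a half turn about y gives the same grasp; the last joint's range is limited). The gripper opens to 88 mm and grips with 3 to 60 N. Pads are 19 mm wide; open, the fingers measure 130 mm over their backs; the gripper's body (78 mm by 193 mm) begins 47 mm behind the grasp point.
Start: joints at [86.752, 20.546, 0.682, 0, -70.136, -16.507], TCP at [0.228, 0.635, 0.244] pointing down, gripper open.
Joint ranges: [-176.03, 176.03], [-82.01, 121.73], [-58.28, 71.71], [-173.87, 95.51], [-174.79, -0.11], [-173.66, 173.66]. Speed limits (degrees/s): [136.94, 136.94, 172.46, 180, 180, 180].

## Interface

Orientations are given as [roll, pitch, yaw] about the fixed x, y, z axes, in that order (R = Rz(yaw) Ry(pitch) Rx(roll)).
In Python, from plant import readout, vision, r, spotter gives the robot as it stands.
- The arm moves only by the tool servo_tool, never from a script. Its argument "steps" is a list that holds one entry, the list of rows, each a list of 6 numbers: the shift along the tool's x, y, z in m, then the turn, a rotation vector about the tool's x, y, z in rad. A call has 1 to 20 rows; each row shifts and turns the commanded pose from where the row before left it, along the tool's axes as they then stand; what a row does not reach is not made up. A row lasts 1/10 s, in which the tool goes at most 50 mm and 8.59 degrees, less where a joint would pass 70% of its speed; a pose out of reach is approached as far as the arm can. A call with a gripper value outside its range is refused whole. "jaw" is the closure in counts, from 0 (fully open) to 255 (shut), set as the call begins (left out, the last holds). The fingers move at their own pace and stop on an object; "grip_force" is the grip in N (left out, the last holds). Time passes only in rows, so rows that do not move let the fingers close. It gives the time, the measured TCP pose, the force and the opening at its end, in the units of the state.
- readout.get_state(): the state, without advancing time (a new reading comes with each control period).
- vision.capture(name): name is "side" or "top" or "wrist"; returns a dict with "img" (420x560x3 uint8, red, green, blue), "fx", "fy", "cx", "cy" (pixels), "rvec" (rotation vector, rad) and "tvec" (3), from world to camera coordinates, as OpenCV has them; the wrist camera has in their place "tool_from_camera" (4x4, takes a point from camera to tool coordinates, whose origin is the TCP and whose axes are the tool frame's). Camera axes: x right, y down, z forward; pixel columns grow to the right and rows downward; lengths in m; the calibration is good to about 2 mm. A picture is of the moment at which its call begins: read the wrist's pose just before it. There is no depth.
- r.close_job(): hands the job in, once; it reports no verdict.
Trained networks look in the newest picture that a camera, given by its name, has taken for a name from the list of things; names that differ only in an ending like _2 or _b are one class to them, and where a whole thing is asked for, a point or a joint stands for the part that bears it (a point fixed in the world has none). Each returns a list of dicts, best first, with "conf" (0 to 1); they miss things now and then, are a little off and sometimes report something else, mostly with a low value. They report only what shows in the picture. A call takes as long as a camera call.
- spotter.search_frame(camera, thing): "uv" ([column, row] in pixels, amid what is visible of it).
- spotter.silhouettes(camera, thing): "region" (420x560 bool, what is visible of it) and "uv" ([column, row] in pixels, amid what is visible of it).
The state is a dict: "time_s": time; "joints": joint angles; "qd": joint speeds; "joint_torque": joint torques, N m; "tcp_pos": TCP position; "eef_rot": TCP orientation; "contact_force": force on the tool from outside, world axes, zero at the start; "moment": the same for the moment, N m; "gripper_width": finger opening in m.
Only numpy, scipy, OpenCV 4.12 (cv2) and the standard library are available. Lean on these libraries where they do the work, as an engineer would, in place of code of your own. Each camera call takes 0.05 s, during which the arm holds its last target.

## Task

Set the loose plaster press mould down on the entry apron of the drying lane, lined up with it, and push it along the lane through the orange swing gate until it presses firmly on the sprung rubber stop pad at the far end: feel for about 10 N there, without forcing the pad to the end of its spring. Then draw clear so that the gate falls shut behind it and the mould is left resting against the pad; leave everything else on the table alone.

Things in the scene. Friction and masses are not known exactly. Their poses are not given: they have to be found in the camera images.
- mould: Pale grey plaster press mould: block 66 (its x) x 86 (its y) x 30 mm high, one chipped top end, 0.2 to 0.42 kg. Origin: centre of its underside. Starts on the table right of the lane, right side up. Can be gripped from above across the 66 mm. (The larger plaster block at the far left is not meant.)
- lane: Drying lane: plywood board 390 x 112 x 6 mm fixed on the table, aluminium guide walls on it 26 mm high. x axis = direction of travel, y to the left of it, z up. Origin: on the table under the middle of the gate; the board's top is at z 6 mm, its ends at x -125 and +265 mm. Posts, 64 mm, are the tallest parts. Open above, so slim fingers pointing down can travel down the lane.
- apron (a point): Spot on the board's top, at lane x -78, y 0 mm, over which the mould's centre goes when set down, long side along the lane: then it is wholly ahead of the gate. The open apron without walls is lane x -125 to -46 mm; from there to the gate the walls close in from about 95 to 74 mm apart.
- lane_mid (a point): Point on the board's top at lane x +120, y 0 mm, past the gate; axes as the lane's. Here the clear width between the walls runs from lane y -37 to +48 mm. The mould ends up lying hereabouts, long side along the lane.
- gate (a joint): Orange swing gate, 78 mm wide, 9 to 53 mm above the table, on a vertical pin at lane x 3, y +45 mm. 0 = shut, 1.5 rad = open. Opens only towards +x of the lane, when pushed, against a light spring (0.3 to 5 N), and swings shut once nothing is within 80 mm past it. It cannot be opened from inside: lift a pusher straight up out of the lane, do not draw it back through the gate.
- end_stop: Grey end bracket 14 x 84 x 34 mm fixed at lane x 243 mm, the far end, with a screw rod that carries the black rubber stop pad facing the gate (60 mm wide, 10 to 36 mm above the table). Origin: centre of the bracket's underside, on the board; axes as the lane's. It does not tell where the pad is: see rod.
- rod (a point): Where the rod passes the bracket, 17 mm above the board. The rod's setting varies and is NOT reported: the free pad's face is 27 to 67 mm before this point, so find it by feel. Pad spring: 2.5 N per mm, travel 8 mm (20 N at its end). The mould alone slides at 1 to 5 N; a steady rise beyond means the pad is met. When let go, the pad pushes the mould back a few mm and stays in touch.
- slip_bowl: White bowl with a blue rim, 150 mm across, 57 high; origin at the centre of its underside; a bystander.
- slip_jar: Grey jar with a black lid, 68 mm across, 104 high; origin at the centre of its underside; a bystander.
- sprig_mould: Round brown mould, 66 mm across, 34 high; origin at the centre of its underside; a bystander.
- clay_ball: Dark clay ball, 58 mm; origin at the centre of its underside; a bystander.
- tube_offcut: Short dark clay tube, 53 mm across, 50 high; origin at the centre of its underside; a bystander.
- small_mould_1: Larger plaster block 75 x 101 x 36 mm at the far left; origin at the centre of its underside; a bystander.

How it is judged (in metres and radians):
On the way, in this order (a step that is already met when the one before it is completed fails the run):
1. the mould stands flat on the entry apron, lined up with the lane, ahead of the shut gate (x of mould in the frame of lane between -0.105 and -0.04 m and y of mould in the frame of lane between -0.025 and 0.025 m and z of mould in the frame of lane between 0.003 and 0.01 m and angle between the y axis of mould and the x axis of lane, either way round below 0.3 rad and value of joint gate below 0.2 rad), for 0.2 s.
2. the mould, flat on the board, is passing through the gate and holds it open (x of mould in the frame of lane between -0.005 and 0.075 m and z of mould in the frame of lane between 0.003 and 0.012 m and value of joint gate above 0.6 rad), for 0.1 s.
3. the mould is pressed on the stop pad with more than 5 N (contact force between mould and end_stop above 5 N), for 0.2 s.
At the end, for the whole second after the job is handed in: The mould lies flat and at rest on the board past the gate, its long side within 0.25 rad of the lane, still touching the stop pad (more than 0.15 N); the gate is shut (less than 0.06 rad) (x of mould in the frame of lane between 0.125 and 0.185 m and z of mould in the frame of lane between 0.003 and 0.01 m and contact force between mould and end_stop above 0.15 N and angle between the y axis of mould and the x axis of lane, either way round below 0.25 rad and angle between mould's own z axis and vertical below 0.1 rad and value of joint gate below 0.06 rad and linear speed of mould below 0.01 m/s).
It fails at once if the stop pad is forced: more than 19 N between the mould and the end stop (contact force between mould and end_stop above 19 N).
It fails at once if the robot itself presses on the end stop (contact force between the arm and end_stop above 3 N).
It fails at once if another thing on the table is moved by more than 20 mm (distance of any of slip_bowl, slip_jar, sprig_mould, clay_ball, tube_offcut, small_mould_1 from where it was at the start of the episode above 0.02 m).
It also fails if it takes over 64 s, if anything falls off the work surface, if the arm or the gripper's body presses on something with over 40 N, if the wrist force passes 120 N, or if a joint passes its speed limit or range.

## Working session

There is one attempt and no reset: what is moved stays moved. The work goes in short steps, Python scripts to look and compute and a tool call to move; the robot and the scene stay as the last step left them, time stands still between calls to the robot, and variables do not carry over. Pictures are saved under pics/ and viewed, and the job is handed in when it is done.

Besides the shell and the picture viewer there is one more tool, called after "Call:" as name(argument=value, ...) on one line, values as JSON. servo_tool: Moves the arm, as the interface text tells. Its arguments: {"type":"object","properties":{"steps":{"type":"array","items":{"type":"array","items":{"type":"array","items":{"type":"number"}}}},"jaw":{"type":"number"},"grip_force":{"type":"number"}},"required":["steps"]}

```bash
mkdir -p pics; ls; python3 - <<'E'
from plant import readout, vision, r, spotter
import cv2
s=readout.get_state();print(s, r.nose_length)
for c in ['side','top','wrist']:
    d=vision.capture(c);cv2.imwrite(f'pics/{c}0.png',d['img'][:,:,::-1])
    print({k:v for k,v in d.items() if k!='img'})
E
```

```text
pics
{'time_s': 0.0, 'joints': array([ 8.67529034e+01,  2.05908323e+01,  6.35405463e-01, -1.82893102e-02,
       -7.01354899e+01, -1.65059841e+01]), 'qd': array([-0.01444631, -0.04816426, -0.09884598, -0.1456732 ,  0.04382937,
        0.13538545]), 'joint_torque': array([-8.50701781e-04, -5.82715201e+01,  2.93045032e+01,  6.99696243e+00,
        6.78741460e-03, -1.82759322e-04]), 'tcp_pos': array([0.22801712, 0.6348526 , 0.24264762]), 'eef_rot': array([-8.99906516e+01, -9.20552771e-02, -1.09759316e+02]), 'contact_force': array([-0.08961022, -0.42251332,  0.71418346]), 'moment': array([-0.03427556,  0.01981389,  0.01456279]), 'gripper_width': 0.0876616407556831} 0.017
{'fx': 403.1760271881677, 'fy': 403.1760271881677, 'cx': 281.20648217260026, 'cy': 209.7463419484721, 'rvec': array([ 1.99259777,  1.17076826, -0.59223091]), 'tvec': array([-0.38955839, -0.25432242,  1.63118835])}
{'fx': 485.5459632193392, 'fy': 485.5459632193392, 'cx': 276.67108074712837, 'cy': 211.47541519395216, 'rvec': array([ 2.19564922, -2.21822314,  0.05661571]), 'tvec': array([0.09478897, 0.57671271, 1.41297933])}
{'fx': 347.51244809169333, 'fy': 347.51244809169333, 'cx': 280.1225745760855, 'cy': 211.80336821640464, 'tool_from_camera': array([[ 9.99999812e-01, -1.86919731e-04, -5.83758713e-04,
        -2.85668428e-04],
       [ 5.01558010e-04, -2.97935178e-01,  9.54585972e-01,
        -1.40303361e-01],
       [-3.52353209e-04, -9.54586086e-01, -2.97935028e-01,
         8.18763614e-02],
       [ 0.00000000e+00,  0.00000000e+00,  0.00000000e+00,
         1.00000000e+00]])}
```

View pics/side0.png

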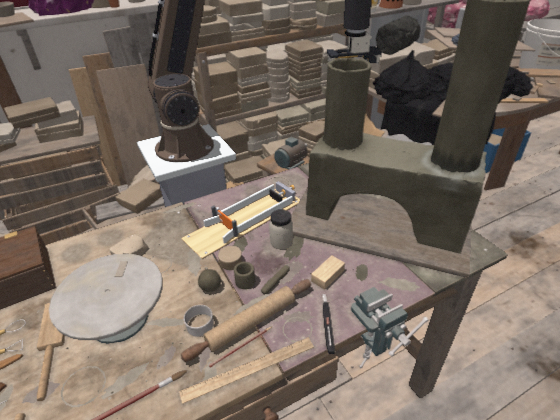

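View pics/top0.png

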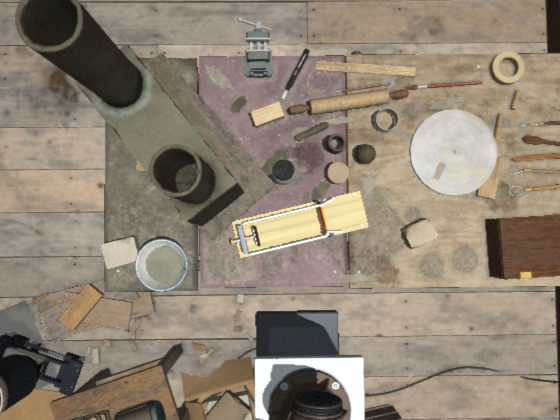

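View pics/wrist0.png

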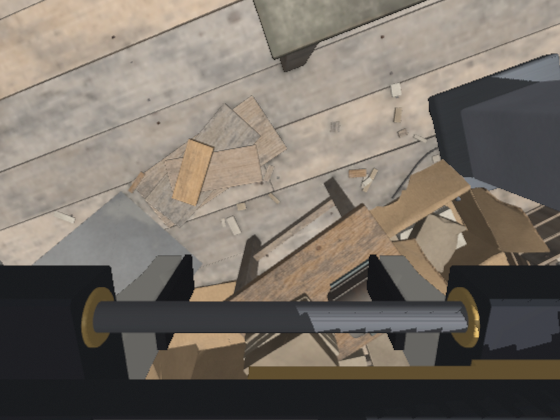

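The top view shows the lane from (366,205) (apron) to (235,240) (stop), the mould at about (418,234), and a kiln close to the lane's far end. Next I'll measure with the networks.

```bash
cat > h.py <<'E'
import numpy as np, cv2
from scipy.spatial.transform import Rotation as R
from plant import readout, vision, r, spotter
def T_tool():
    s=readout.get_state();T=np.eye(4);T[:3,:3]=R.from_euler('xyz',s['eef_rot'],degrees=True).as_matrix();T[:3,3]=s['tcp_pos'];return T
def cap(c,save=None):
    T=T_tool();d=vision.capture(c)
    if c=='wrist':
        d['Twc']=T@d['tool_from_camera']
    else:
        M=np.eye(4);M[:3,:3]=R.from_rotvec(d['rvec']).as_matrix();M[:3,3]=d['tvec'];d['Twc']=np.linalg.inv(M)
    if save: cv2.imwrite(f'pics/{save}.png',d['img'][:,:,::-1])
    return d
def ray(d,uv):
    v=np.array([(uv[0]-d['cx'])/d['fx'],(uv[1]-d['cy'])/d['fy'],1.]);v=d['Twc'][:3,:3]@v
    return d['Twc'][:3,3],v/np.linalg.norm(v)
def onz(d,uv,z):
    o,v=ray(d,uv);return (o+v*(z-o[2])/v[2])
def proj(d,p):
    M=np.linalg.inv(d['Twc']);q=(M[:3,:3]@np.atleast_2d(p).T).T+M[:3,3];return np.c_[d['fx']*q[:,0]/q[:,2]+d['cx'],d['fy']*q[:,1]/q[:,2]+d['cy']]
def tri(*prs):
    A=np.zeros((3,3));b=np.zeros(3)
    for d,uv in prs:
        o,v=ray(d,uv);P=np.eye(3)-np.outer(v,v);A+=P;b+=P@o
    p=np.linalg.solve(A,b)
    return p,[np.linalg.norm((np.eye(3)-np.outer(ray(d,uv)[1],ray(d,uv)[1]))@(p-ray(d,uv)[0])) for d,uv in prs]
E
python3 - <<'E'
from h import *
D={c:cap(c) for c in ['side','top']}
for t in ['mould','lane','gate','end_stop','slip_bowl','slip_jar','sprig_mould','clay_ball','tube_offcut','small_mould_1']:
    for c in D:
        o=spotter.silhouettes(c,t)[:2]
        for q in o:
            m=q['region'].astype('uint8'); p=cv2.minAreaRect(np.argwhere(m)[:,::-1].astype('float32'))
            print(t,c,round(q['conf'],2),np.round(q['uv']),np.round(onz(D[c],q['uv'],0.015),3),int(m.sum()),'rect',np.round(p[0]),np.round(p[1]),round(p[2]))
d=D['top'];im=d['img'][180:270,220:450]
cv2.imwrite('pics/topz.png',cv2.resize(im,None,fx=3.4,fy=3.4,interpolation=2)[:,:,::-1])
d=D['side'];im=d['img'][150:280,110:330]
cv2.imwrite('pics/sidez.png',cv2.resize(im,None,fx=3.5,fy=3.5,interpolation=2)[:,:,::-1])
E
```

```text
mould side 0.86 [131. 246.] [ 0.504 -0.321  0.015] 525 rect [129. 244.] [38. 20.] 2
mould side 0.37 [284. 193.] [0.499 0.184 0.015] 355 rect [282. 191.] [20. 25.] 90
mould top 0.95 [420. 233.] [ 0.51  -0.329  0.015] 719 rect [419. 233.] [24. 31.] 66
mould top 0.64 [283. 175.] [0.684 0.07  0.015] 439 rect [284. 172.] [24. 21.] 90
lane side 0.88 [236. 216.] [ 0.528 -0.004  0.015] 3497 rect [239. 214.] [ 41. 123.] 60
lane top 0.92 [298. 226.] [0.533 0.026 0.015] 4979 rect [298. 224.] [ 39. 136.] 76
gate side 0.46 [226. 218.] [ 0.524 -0.034  0.015] 144 rect [225. 219.] [21.  8.] 39
gate side 0.38 [278. 226.] [0.635 0.087 0.015] 853 rect [280. 228.] [39. 24.] 90
gate top 0.21 [246. 236.] [0.507 0.178 0.015] 235 rect [247. 238.] [26. 27.] 25
end_stop side 0.87 [277. 189.] [0.466 0.176 0.015] 346 rect [282. 191.] [20. 25.] 90
end_stop top 0.51 [243. 240.] [0.496 0.187 0.015] 239 rect [245. 237.] [27. 26.] 40
slip_bowl top 0.97 [160. 262.] [0.433 0.428 0.015] 2306 rect [162. 264.] [53. 53.] 90
slip_bowl top 0.16 [339. 172.] [ 0.691 -0.096  0.015] 413 rect [337. 172.] [22. 22.] 90
slip_jar si
[... 352 characters left out ...]
.58 [338. 172.] [ 0.691 -0.094  0.015] 420 rect [338. 173.] [22. 23.] 45
clay_ball side 0.55 [210. 280.] [ 0.737 -0.169  0.015] 457 rect [209. 280.] [24. 23.] 45
clay_ball top 0.69 [365. 154.] [ 0.745 -0.174  0.015] 299 rect [364. 154.] [17. 19.] 90
tube_offcut side 0.72 [247. 273.] [ 0.764 -0.073  0.015] 479 rect [244. 276.] [27. 20.] 90
tube_offcut side 0.43 [282. 192.] [0.491 0.181 0.015] 319 rect [283. 192.] [19. 24.] 90
tube_offcut top 0.49 [336. 137.] [ 0.794 -0.088  0.015] 202 rect [335. 143.] [18. 18.] 90
small_mould_1 side 0.63 [226. 220.] [ 0.53  -0.038  0.015] 117 rect [225. 219.] [21.  7.] 45
small_mould_1 top 0.83 [121. 251.] [0.466 0.542 0.015] 908 rect [121. 252.] [26. 38.] 75
```

View pics/topz.png

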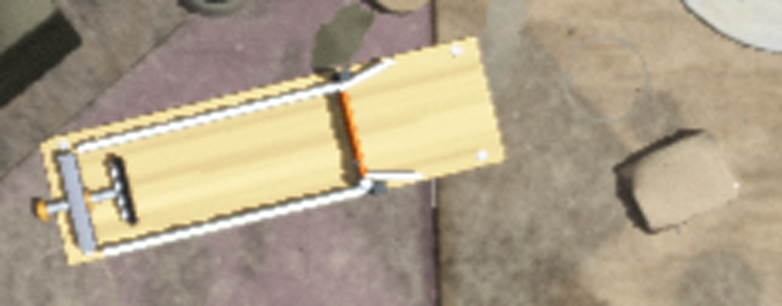

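View pics/sidez.png

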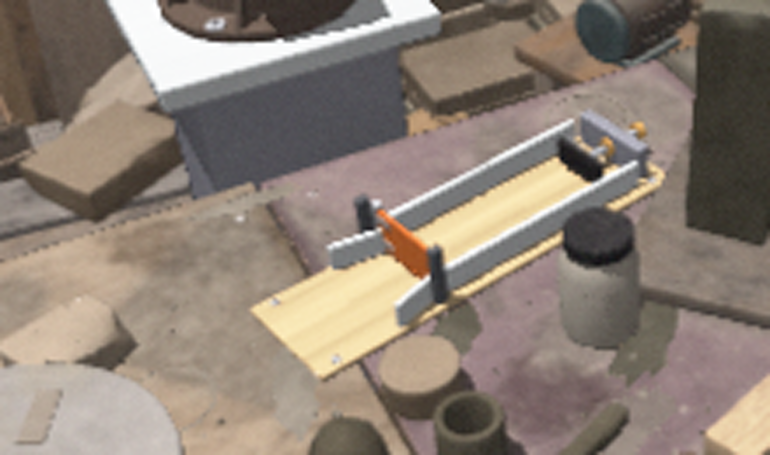

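```bash
python3 - <<'E'
from h import *
S=cap('side');T=cap('top')
z2=lambda U,V,x0,y0,f:((U+.5)/f-.5+x0,(V+.5)/f-.5+y0)
tc=[z2(*p,220,180,3.4) for p in [(475,38),(505,158),(78,264),(40,145)]]
sc=[z2(*p,110,150,3.5) for p in [(320,377),(252,310)]]
for p in tc: print('board',onz(T,p,.006).round(4))
for i in range(2): 
    print('tri',tri((T,tc[i]),(S,sc[i])), onz(S,sc[i],.006).round(3))
print('chimney1', tri((S,(348,62)),(T,(177,170))))
print('kiln corner cand', tri((S,(312,148)),(T,(195,212))),tri((S,(312,148)),(T,(190,222))))
for p in [(312,215),(312,205)]: print(onz(S,p,0).round(3))
for p in [(190,224),(243,187)]: print([onz(T,p,z).round(3) for z in (0,.15,.3)])
print('A',R.from_euler('xyz',readout.get_state()['eef_rot'],degrees=True).as_matrix().round(2))
for n,d,b in [('k1',S,(290,0,480,270)),('k2',T,(90,0,300,300))]:
    im=d['img'][b[1]:b[3],b[0]:b[2]];cv2.imwrite(f'pics/{n}.png',cv2.resize(im,None,fx=2,fy=2)[:,:,::-1])
E
```

```text
board [ 0.6364 -0.156   0.006 ]
board [ 0.532  -0.1803  0.006 ]
board [0.4445 0.1901 0.006 ]
board [0.5474 0.2221 0.006 ]
tri (array([ 0.6363327 , -0.15700246,  0.00447658]), [np.float64(0.0007358612225709522), np.float64(0.0007358612225708376)]) [ 0.638 -0.158  0.006]
tri (array([ 0.53193051, -0.18069574,  0.0049134 ]), [np.float64(0.00022254586912530722), np.float64(0.0002225458691251829)]) [ 0.533 -0.181  0.006]
chimney1 (array([0.64444216, 0.29239164, 0.46841471]), [np.float64(0.0005470185142750083), np.float64(0.0005470185142750694)])
kiln corner cand (array([0.55987616, 0.27761541, 0.19339466]), [np.float64(0.02426137615964421), np.float64(0.024261376159644337)]) (array([0.53499732, 0.29339874, 0.17652343]), [np.float64(0.024049823117103925), np.float64(0.024049823117103835)])
[0.627 0.213 0.   ]
[0.583 0.24  0.   ]
[array([0.544, 0.344, 0.   ]), array([0.541, 0.32 , 0.15 ]), array([0.539, 0.295, 0.3  ])]
[array([0.652, 0.188, 0.   ]), array([0.638, 0.179, 0.15 ]), array([0.624, 0.17 , 0.3  ])]
A [[-0.34  0.    0.94]
 [-0.94 -0.   -0.34]
 [ 0.   -1.    0.  ]]
```

View pics/k1.png

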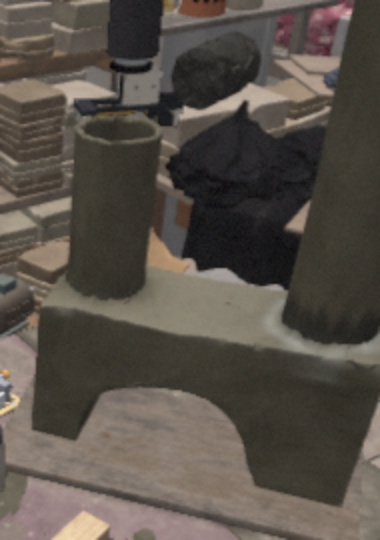

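View pics/k2.png

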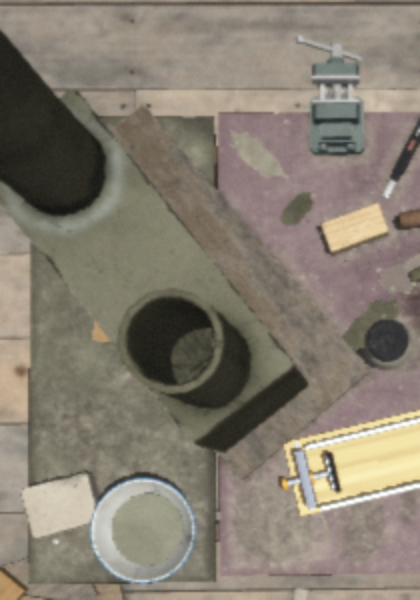

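Call:
servo_tool(steps=[[[0.046,0,0.011,0,0,0],[0.046,0,0.011,0,0,0],[0.046,0,0.011,0,0,0],[0.046,0,0.011,0,0,0],[0.046,0,0.011,0,0,0],[0,0,0,0,0.1414,0],[0,0,0,0,0.1414,0],[0,0,0,0,0.1414,0],[0,0,0,0,0.1414,0],[0,0,0,0,0.1414,0],[0,0,0,0,0.1414,0],[0,0,0,0,0.1414,0]]], jaw=0, grip_force=20)

```text
time_s: 2.55
tcp_pos: [0.2022, 0.4002, 0.2438]
eef_rot: [-90.0, 0.0, -166.8]
contact_force: [0.4, -0.5, 0.1]
gripper_width: 0.088
```

Call:
servo_tool(steps=[[[-0.025,0,0.037,0,0,0],[-0.025,0,0.037,0,0,0],[-0.025,0,0.037,0,0,0],[-0.025,0,0.037,0,0,0],[-0.015,0,0.045,0,0,0],[-0.015,0,0.045,0,0,0],[-0.015,0,0.045,0,0,0],[-0.015,0,0.045,0,0,0],[-0.015,0,0.045,0,0,0],[0,0,0,0,0,0],[0,0,0,0,0,0]]])

```text
time_s: 3.65
tcp_pos: [0.4599, 0.0772, 0.2434]
eef_rot: [-90.0, -0.0, -166.7]
contact_force: [0.3, 0.5, -0.3]
gripper_width: 0.0878
```

```bash
cat > snap.py <<'E'
from h import *
import sys,pickle
n=sys.argv[1];d=cap('wrist',n);pickle.dump(d,open(n+'.pkl','wb'));s=readout.get_state();print(s['time_s'],s['tcp_pos'],s['eef_rot'])
E
python3 snap.py w1
```

```text
3.7 [0.45957908 0.07815117 0.24351101] [-9.00051133e+01 -5.60395463e-03 -1.66556650e+02]
```

View pics/w1.png

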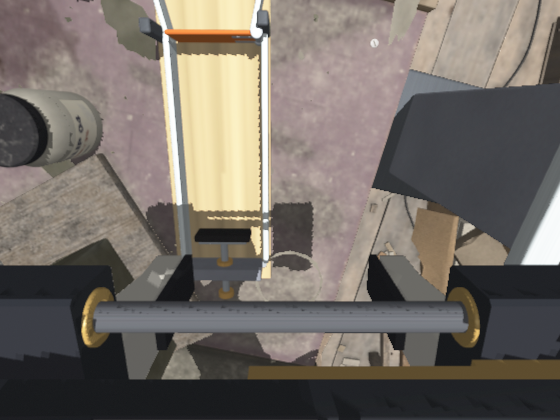

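The lane shows well: gate shut at row 34, pad face at row ~236, jar at far left (x 45).

Call:
servo_tool(steps=[[[0,0,0.045,0,0,0],[0,0,0.045,0,0,0],[0,0,0.045,0,0,0],[0,0,0.045,0,0,0],[0,0,0,0,0,0],[0,0,0,0,0,0]]])

```text
time_s: 4.3
tcp_pos: [0.5017, -0.096, 0.2434]
eef_rot: [-90.0, -0.0, -166.5]
contact_force: [0.5, -0.2, -0.6]
gripper_width: 0.0874
```

```bash
python3 snap.py w2
```

```text
4.35 [ 0.50163982 -0.095388    0.2435659 ] [-9.00116681e+01  3.37912825e-03 -1.66410680e+02]
```

View pics/w2.png

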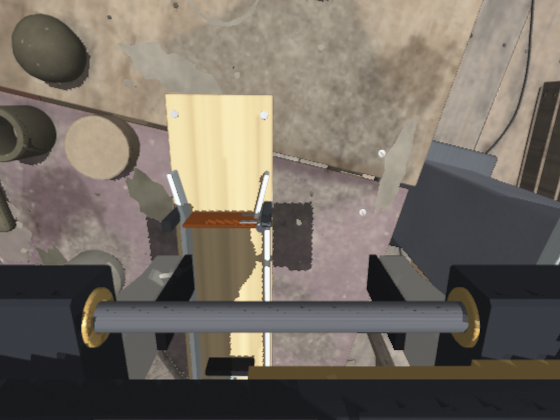

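Call:
servo_tool(steps=[[[0,0,0.045,0,0,0],[0,0,0.045,0,0,0],[0,0,0.045,0,0,0],[0,0,0,0,0,0],[0,0,0,0,0,0]]])

```text
time_s: 4.85
tcp_pos: [0.5335, -0.2267, 0.2432]
eef_rot: [-90.0, -0.0, -166.4]
contact_force: [-0.5, 0.5, -0.2]
gripper_width: 0.0878
```

```bash
python3 snap.py w3
```

```text
4.9 [ 0.53346275 -0.22610421  0.24348025] [-9.00209165e+01 -8.24125571e-03 -1.66377877e+02]
```

View pics/w3.png

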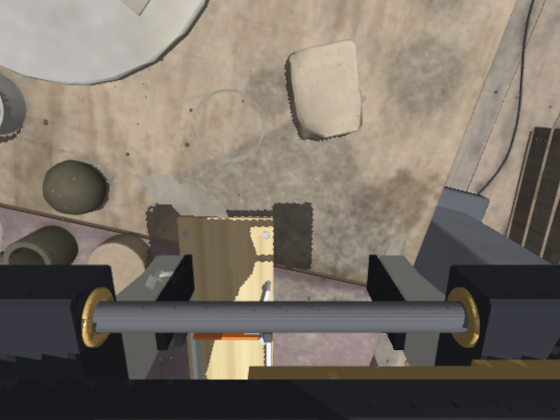

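```bash
python3 - <<'E'
from h import *
import pickle
im=pickle.load(open('w3.pkl','rb'))['img'][20:160,265:385];cv2.imwrite('pics/w3z.png',cv2.resize(im,None,fx=4,fy=4,interpolation=2)[:,:,::-1])
im=pickle.load(open('w2.pkl','rb'))['img'][80:280,140:290];cv2.imwrite('pics/w2z.png',cv2.resize(im,None,fx=3,fy=3,interpolation=2)[:,:,::-1])
im=pickle.load(open('w1.pkl','rb'))['img'][0:310,130:330];cv2.imwrite('pics/w1z.png',cv2.resize(im,None,fx=1.9,fy=1.9,interpolation=2)[:,:,::-1])
E
```

```text
(no output)
```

View pics/w3z.png

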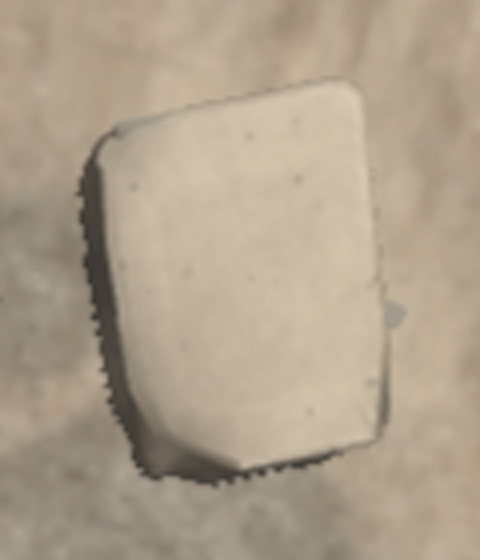

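View pics/w2z.png

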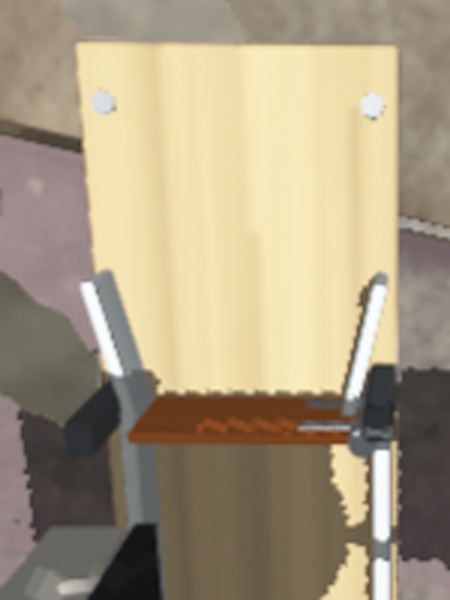

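View pics/w1z.png

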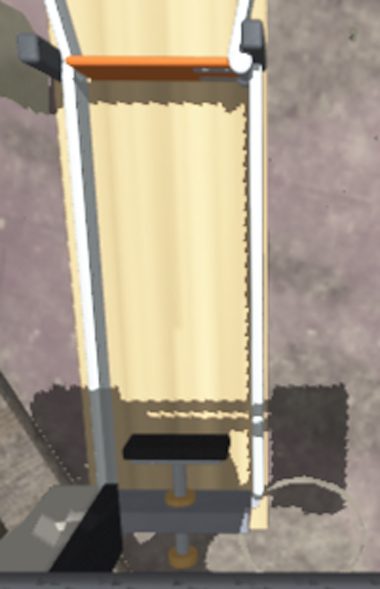

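```bash
cat > fit.py <<'E'
from h import *
import pickle
from scipy.optimize import least_squares
W1,W2,W3=[pickle.load(open(f'w{i}.pkl','rb')) for i in (1,2,3)]
z2=lambda U,V,x0,y0,f:((U+.5)/f-.5+x0,(V+.5)/f-.5+y0)
T=cap('top');S=cap('side')
obs=[(W2,z2(77,43,140,80,3),(-.125,-.056)),(W2,z2(397,47,140,80,3),(-.125,.056)),(W1,z2(268,528,130,0,1.9),(.265,.056))]
tc=[z2(*p,220,180,3.4) for p in [(475,38),(505,158),(78,264),(40,145)]]
obs+=[(T,p,l) for p,l in zip(tc,[(-.125,-.056),(-.125,.056),(.265,.056),(.265,-.056)])]
sc=[z2(*p,110,150,3.5) for p in [(320,377),(252,310)]]
obs+=[(S,p,l) for p,l in zip(sc,[(-.125,-.056),(-.125,.056)])]
def res(p,full=False):
    o=[]
    for d,uv,l in obs:
        q=onz(d,uv,.006);c,s=np.cos(p[2]),np.sin(p[2]);e=np.array([p[0]+c*l[0]-s*l[1],p[1]+s*l[0]+c*l[1]])-q[:2]
        o.append(e)
    return np.array(o) if full else np.array(o).ravel()
f=least_squares(res,[.556,-.049,np.radians(103.3)],loss='soft_l1',f_scale=.003)
print('lane',f.x[:2].round(4),np.degrees(f.x[2]).round(2));print((res(f.x,True)*1000).round(1))
if __name__=='__main__':
    for n,p in [('UL',(95,140)),('UL2',(100,165)),('L2',(140,420)),('T1',(115,130)),('T2',(345,78)),('R1',(364,100)),('R2',(388,430)),('B1',(240,470)),('B2',(380,440))]:
        print(n,onz(W3,z2(*p,265,20,4),.03).round(4)[:2])
    W=dict(W1=W1)
    c,s=np.cos(f.x[2]),np.sin(f.x[2])
    # pad face bottom/top edges in W1 -> lane coords
    for n,p,z in [('padtop L',(130,436),.036),('padtop R',(230,436),.036),('pad back',(180,460),.036),('gate top',(150,58),.053),('bracket front top',(160,492),.040)]:
        q=onz(W1,z2(*p,130,0,1.9),z)[:2]-f.x[:2];print(n,(np.array([[c,s],[-s,c]])@q).round(4))
    o=spotter.silhouettes('wrist','mould')
    for q in o[:1]: print(q['conf'],q['uv'])
E
python3 fit.py
```

```text
lane [ 0.5569 -0.0476] 103.14
[[ 1.1 -0.8]
 [-0.9 -1.9]
 [-2.1  0.5]
 [ 3.4 -0.6]
 [-1.2 -1.8]
 [-2.4  7.6]
 [ 3.8  1.1]
 [ 2.3  1.3]
 [-2.3 -1. ]]
UL [ 0.5562 -0.3491]
UL2 [ 0.5537 -0.3442]
L2 [ 0.53   -0.2901]
T1 [ 0.5521 -0.3523]
T2 [ 0.5033 -0.3754]
R1 [ 0.4977 -0.372 ]
R2 [ 0.4698 -0.3022]
B1 [ 0.5027 -0.2842]
B2 [ 0.4709 -0.2994]
padtop L [ 0.1908 -0.0221]
padtop R [0.1906 0.034 ]
pad back [0.2052 0.0053]
gate top [0.0029 0.0034]
bracket front top [ 0.2232 -0.0063]
0.9 [327.0, 90.3]
```

Call:
servo_tool(steps=[[[0,0,0,0,-0.0865,0],[0,0,0,0,-0.0865,0],[0.03,0.04,0,0,0,0],[0.029,0.04,0,0,0,0],[0,0,0,0,0,0],[0,0,0,0,0,0]]])

```text
time_s: 5.65
tcp_pos: [0.4786, -0.2505, 0.1634]
eef_rot: [-90.0, -0.1, -156.5]
contact_force: [0.7, 0.4, 0.9]
gripper_width: 0.0876
```

```bash
python3 snap.py w4;  python3 - <<'E'
from h import *
import pickle
im=pickle.load(open('w4.pkl','rb'))['img'][0:220,180:380];cv2.imwrite('pics/w4z.png',cv2.resize(im,None,fx=2.7,fy=2.7,interpolation=2)[:,:,::-1])
E
```

```text
5.7 [ 0.48002186 -0.25072239  0.16445264] [-8.99374422e+01  4.88598774e-02 -1.56472270e+02]
```

View pics/w4z.png

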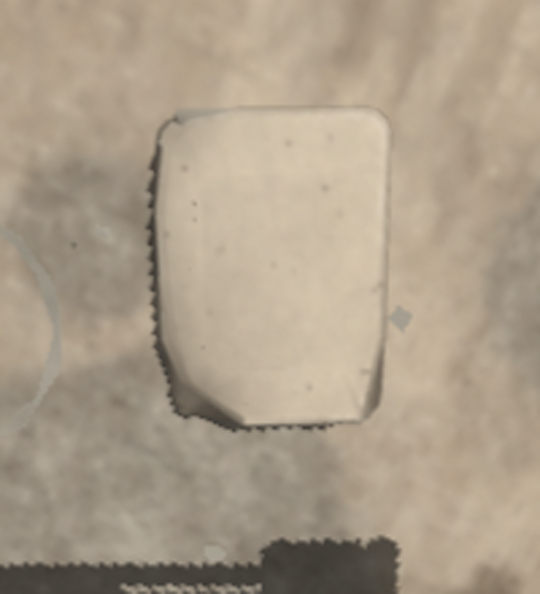

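```bash
python3 - <<'E'
from h import *
import pickle
W3,W4=[pickle.load(open(f'w{i}.pkl','rb')) for i in (3,4)]
z2=lambda U,V,x0,y0,f:((U+.5)/f-.5+x0,(V+.5)/f-.5+y0)
# speckles: (w3 zoom),(w4 zoom)
for a,b in [((295,122),(330,136)),((250,135),(289,143)),((298,180),(325,188)),((252,278),(274,266)),((310,411),(309,386)),((240,470),(242,424))]:
    print(tri((W3,z2(*a,265,20,4)),(W4,z2(*b,180,0,2.7))))
for p in [(162,200),(388,200),(164,330),(386,330),(270,107),(300,424)]:
    q=onz(W4,z2(*p,180,0,2.7),.03);s=T_tool();print((np.linalg.inv(s)@np.r_[q,1]).round(4)[:3])
E
```

```text
(array([ 0.51187625, -0.36422596,  0.02957963]), [np.float64(0.00039345536989379725), np.float64(0.0003934553698938133)])
(array([ 0.5212827 , -0.35863719,  0.03000634]), [np.float64(5.47548193344095e-06), np.float64(5.475481933335184e-06)])
(array([ 0.50778799, -0.35204082,  0.03069262]), [np.float64(0.00019369115762227522), np.float64(0.00019369115762222274)])
(array([ 0.51246872, -0.3283395 ,  0.03217689]), [np.float64(1.3115950993387516e-05), np.float64(1.3115950993371725e-05)])
(array([ 0.49007587, -0.30219818,  0.0307183 ]), [np.float64(0.00019890575396433973), np.float64(0.0001989057539642985)])
(array([ 0.50342304, -0.28472429,  0.03316594]), [np.float64(0.0003849240555982885), np.float64(0.00038492405559820896)])
[-0.0291  0.1346  0.1011]
[0.0323 0.1345 0.101 ]
[-0.0297  0.1346  0.0668]
[0.033  0.1345 0.0668]
[0.0003 0.1346 0.124 ]
[0.0089 0.1345 0.0403]
```

Mould top measured at 30 mm, its centre 1.6 mm / 82 mm away in tool x/z.

Call:
servo_tool(steps=[[[0.0015,0.02,0.041,0,0,0],[0,0.03,0.041,0,0,0],[0,0.03,0,0,0,0],[0,0.03,0,0,0,0],[0,0.02,0,0,0,0],[0,0.0115,0,0,0,0],[0,0,0,0,0,0],[0,0,0,0,0,0]]])

```text
time_s: 6.5
tcp_pos: [0.5116, -0.3265, 0.0238]
eef_rot: [-89.9, 0.1, -156.5]
contact_force: [-0.1, -0.0, 0.1]
gripper_width: 0.0878
```

Call:
servo_tool(steps=[[[0,0,0,0,0,0],[0,0,0,0,0,0],[0,0,0,0,0,0],[0,0,0,0,0,0],[0,0,0,0,0,0],[0,0,0,0,0,0],[0,0,0,0,0,0],[0,0,0,0,0,0]]], jaw=255, grip_force=25)

```text
time_s: 7.3
tcp_pos: [0.5106, -0.3266, 0.0233]
eef_rot: [-90.0, 0.0, -156.5]
contact_force: [-1.1, 3.1, 6.4]
gripper_width: 0.0651
```

Call:
servo_tool(steps=[[[0,-0.02,0,0,0,0],[0,-0.025,0,0,0,0],[0,-0.025,0,0,0.0905,0],[0,0,0,0,0.0905,0],[-0.0217,0,-0.0366,0,0,0],[-0.0217,0,-0.0366,0,0,0],[-0.0217,0,-0.0366,0,0,0],[-0.0217,0,-0.0366,0,0,0],[-0.0217,0,-0.0366,0,0,0],[0,0,0,0,0,0],[0,0,0,0,0,0],[0,0,0,0,0,0],[0,0,0,0,0,0]]])

```text
time_s: 8.6
tcp_pos: [0.5738, -0.1247, 0.0923]
eef_rot: [-90.0, -0.0, -167.0]
contact_force: [0.0, -0.2, -4.3]
gripper_width: 0.0647
```

```bash
python3 snap.py w5
```

```text
8.65 [ 0.57391573 -0.12473722  0.09232669] [-9.00052808e+01 -3.19375871e-02 -1.67020855e+02]
```

View pics/w5.png

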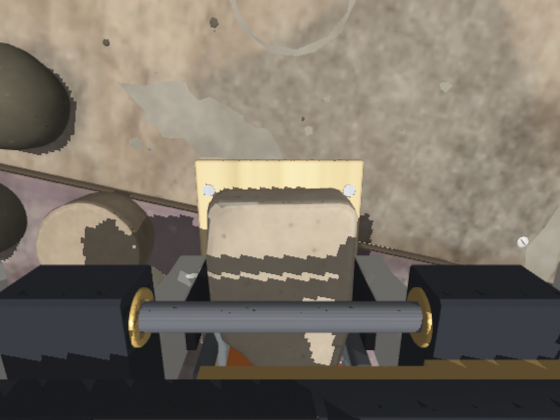

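Call:
servo_tool(steps=[[[0,0.02,0,0,0,0],[0,0.02,0,0,0,0],[0,0.015,0,0,0,0],[0,0.006,0,0,0,0],[0,0,0,0,0,0],[0,0.001,0,0,0,0],[0,0.001,0,0,0,0],[0,0,0,0,0,0],[0,0,0,0,0,0]]])

```text
time_s: 9.55
tcp_pos: [0.5748, -0.1236, 0.0301]
eef_rot: [-90.0, 0.1, -166.9]
contact_force: [0.1, 0.4, -3.2]
gripper_width: 0.0645
```

Call:
servo_tool(steps=[[[0,0.001,0,0,0,0],[0,0,0,0,0,0],[0,0,0,0,0,0]]])

```text
time_s: 9.85
tcp_pos: [0.5748, -0.1236, 0.0293]
eef_rot: [-90.0, 0.0, -166.9]
contact_force: [-3.2, 1.4, 6.0]
gripper_width: 0.065
```

Contact felt (+6 N). Releasing, then rising.

Call:
servo_tool(steps=[[[0,0,0,0,0,0],[0,0,0,0,0,0],[0,0,0,0,0,0],[0,0,0,0,0,0],[0,0,0,0,0,0],[0,-0.02,0,0,0,0],[0,-0.03,0,0,0,0],[0,-0.03,0,0,0,0],[0,0,0.04,0,0,0],[0,0,0.04,0,0,0],[0,0,0.02,0,0,0],[0,0,0,0,0,0],[0,0,0,0,0,0]]], jaw=0)

```text
time_s: 11.15
tcp_pos: [0.5967, -0.2214, 0.1081]
eef_rot: [-90.0, -0.0, -167.0]
contact_force: [-1.2, 0.3, 0.6]
gripper_width: 0.0877
```

```bash
python3 snap.py w6; python3 - <<'E'
from h import *
cap('top','top6'); d=cap('side')
im=d['img'][150:280,110:330];cv2.imwrite('pics/side6.png',cv2.resize(im,None,fx=3.5,fy=3.5,interpolation=2)[:,:,::-1])
E
```

```text
11.2 [ 0.59673158 -0.22082893  0.10820747] [-9.00199995e+01 -3.23277508e-02 -1.66947777e+02]
```

View pics/w6.png

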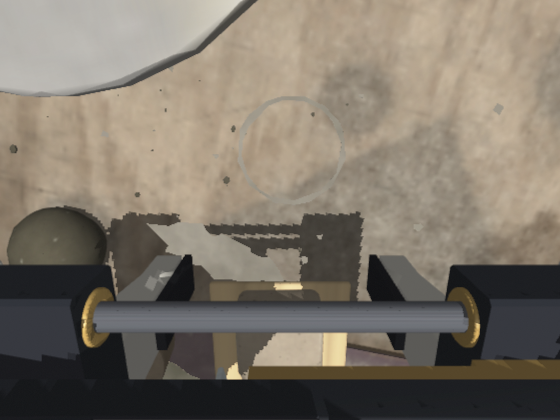

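View pics/side6.png

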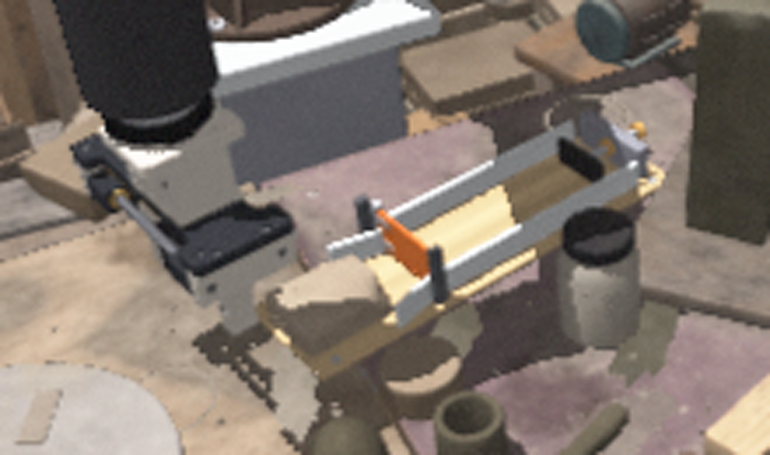

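Mould lies on the apron lined up, gate shut. Closing the jaws, lowering behind it and pushing.

Call:
servo_tool(steps=[[[0,0,0,0,0,0],[0,0,0,0,0,0],[0,0,0,0,0,0],[0,0.02,0,0,0,0],[0,0.02,0,0,0,0],[0,0.02,0,0,0,0],[0,0.018,0,0,0,0],[0,0,0,0,0,0],[0,0,-0.015,0,0,0],[0,0,-0.015,0,0,0],[0,0,-0.01,0,0,0],[0,0,-0.01,0,0,0],[0,0,-0.01,0,0,0],[0,0,0,0,0,0],[0,0,0,0,0,0]]], jaw=255)

```text
time_s: 12.8
tcp_pos: [0.5836, -0.1622, 0.0307]
eef_rot: [-90.0, 0.0, -166.9]
contact_force: [-0.5, -0.9, -0.8]
gripper_width: 0.0007
```

```bash
cat > lane.py <<'E'
import numpy as np
from plant import readout
s=readout.get_state();q=np.array(s['tcp_pos'])[:2]-[.5569,-.0476];a=np.radians(103.14);c,si=np.cos(a),np.sin(a)
f=s['contact_force'];print('t',round(s['time_s'],2),'lane',np.round([c*q[0]+si*q[1],-si*q[0]+c*q[1],s['tcp_pos'][2]],4),'f along',round(c*f[0]+si*f[1],2),np.round(f,2),s['gripper_width'])
E
python3 lane.py
```

```text
t 12.8 lane [-1.177e-01  1.000e-04  3.070e-02] f along -0.77 [-0.46 -0.89 -0.82] 0.0006877004287273458
```

Call:
servo_tool(steps=[[[0,0,-0.01,0,0,0],[0,0,-0.012,0,0,0],[0,0,-0.012,0,0,0],[0,0,-0.012,0,0,0],[0,0,-0.012,0,0,0],[0,0,-0.012,0,0,0],[0,0,-0.01,0,0,0],[0,0,-0.01,0,0,0],[0,0,0,0,0,0],[0,0,0,0,0,0],[0,0,0,0,0,0]]])

```text
time_s: 13.9
tcp_pos: [0.563, -0.075, 0.0304]
eef_rot: [-90.0, -0.0, -166.9]
contact_force: [0.7, -0.5, -0.2]
gripper_width: 0.0007
```

```bash
python3 lane.py; python3 - <<'E'
from h import *
im=np.hstack([d['img'][y:y+130,x:x+220] for d,y,x in [(cap('side'),150,110),(cap('top'),160,210)]])
cv2.imwrite('pics/p7.png',cv2.resize(im,None,fx=1.8,fy=1.8,interpolation=2)[:,:,::-1])
E
```

```text
t 13.9 lane [-0.0281  0.0003  0.0304] f along -0.7 [ 0.73 -0.55 -0.19] 0.0006643478715068834
```

View pics/p7.png

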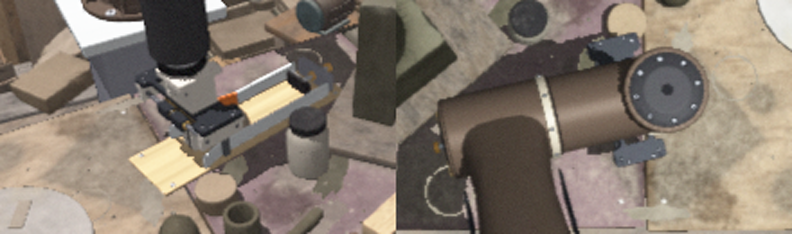

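Call:
servo_tool(steps=[[[0,0,-0.01,0,0,0],[0,0,-0.012,0,0,0],[0,0,-0.012,0,0,0],[0,0,-0.012,0,0,0],[0,0,-0.012,0,0,0],[0,0,-0.012,0,0,0],[0,0,-0.01,0,0,0],[0,0,-0.005,0,0,0]]])

```text
time_s: 14.8
tcp_pos: [0.5438, 0.009, 0.0307]
eef_rot: [-90.0, 0.0, -166.9]
contact_force: [0.5, -1.8, -0.4]
gripper_width: 0.0002
```

```bash
python3 lane.py
```

```text
t 14.8 lane [ 0.0581 -0.0001  0.0307] f along -1.86 [ 0.51 -1.8  -0.38] 0.00017814609717495717
```

Call:
servo_tool(steps=[[[0,0,-0.002,0,0,0],[0,0,-0.002,0,0,0],[0,0,-0.002,0,0,0],[0,0,-0.002,0,0,0],[0,0,-0.002,0,0,0]]])

```text
time_s: 15.3
tcp_pos: [0.5418, 0.0175, 0.0306]
eef_rot: [-90.0, 0.0, -166.9]
contact_force: [2.4, -1.2, 1.6]
gripper_width: 0.0006
```

```bash
python3 lane.py; python3 - <<'E'
from h import *
im=np.hstack([d['img'][y:y+130,x:x+220] for d,y,x in [(cap('side'),150,150),(cap('top'),160,210)]])
cv2.imwrite('pics/p8.png',cv2.resize(im,None,fx=1.8,fy=1.8,interpolation=2)[:,:,::-1])
E
```

```text
t 15.3 lane [ 0.0668 -0.0001  0.0306] f along -1.71 [ 2.35 -1.21  1.6 ] 0.0005696542401299928
```

View pics/p8.png

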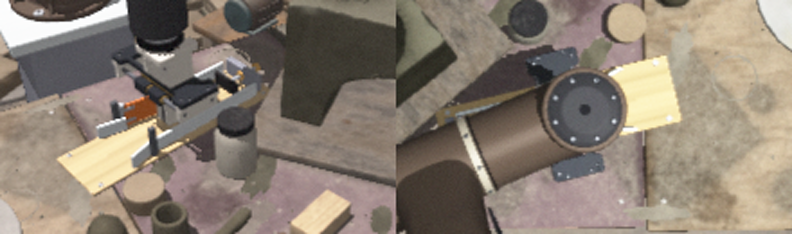

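Call:
servo_tool(steps=[[[0,0,-0.002,0,0,0],[0,0,-0.002,0,0,0],[0,0,-0.002,0,0,0],[0,0,-0.002,0,0,0],[0,0,-0.002,0,0,0]]])

```text
time_s: 15.9
tcp_pos: [0.5393, 0.0275, 0.0305]
eef_rot: [-90.0, -0.0, -166.9]
contact_force: [0.4, -1.7, 0.7]
gripper_width: 0.0001
```

```bash
python3 lane.py
```

```text
t 15.9 lane [0.0771 0.0001 0.0305] f along -1.74 [ 0.41 -1.69  0.65] 0.0001018229894686349
```

Call:
servo_tool(steps=[[[0,0,-0.001,0,0,0],[0,0,-0.001,0,0,0],[0,0,-0.001,0,0,0]]])

```text
time_s: 16.2
tcp_pos: [0.5386, 0.0303, 0.0305]
eef_rot: [-90.0, -0.0, -166.9]
contact_force: [1.4, -1.8, -1.2]
gripper_width: 0.0005
```

```bash
python3 lane.py
```

```text
t 16.2 lane [0.08   0.0001 0.0305] f along -2.1 [ 1.38 -1.84 -1.15] 0.0005007911071614235
```

Call:
servo_tool(steps=[[[0,0,-0.001,0,0,0],[0,0,-0.001,0,0,0],[0,0,-0.001,0,0,0]]])

```text
time_s: 16.5
tcp_pos: [0.538, 0.0332, 0.0305]
eef_rot: [-90.0, -0.0, -166.9]
contact_force: [1.3, -1.9, -1.2]
gripper_width: 0.0005
```

```bash
python3 lane.py
```

```text
t 16.5 lane [0.083  0.0001 0.0305] f along -2.1 [ 1.26 -1.86 -1.15] 0.00047367183918323137
```

Still about 2 N of sliding friction. Continuing in small steps.

Call:
servo_tool(steps=[[[0,0,-0.001,0,0,0],[0,0,-0.001,0,0,0],[0,0,-0.001,0,0,0]]])

```text
time_s: 16.8
tcp_pos: [0.5373, 0.0362, 0.0305]
eef_rot: [-90.0, -0.0, -166.9]
contact_force: [0.7, -1.4, -1.0]
gripper_width: 0.0003
```

Call:
servo_tool(steps=[[[0,0,-0.001,0,0,0],[0,0,-0.001,0,0,0]]])

```text
time_s: 17.0
tcp_pos: [0.5369, 0.0381, 0.0305]
eef_rot: [-90.0, -0.0, -166.9]
contact_force: [1.3, -1.0, -0.9]
gripper_width: 0.0002
```

Call:
servo_tool(steps=[[[0,0,-0.001,0,0,0],[0,0,-0.001,0,0,0]]])

```text
time_s: 17.2
tcp_pos: [0.5365, 0.0401, 0.0305]
eef_rot: [-90.0, 0.0, -166.9]
contact_force: [1.3, -1.2, -0.7]
gripper_width: 0.0009
```

```bash
python3 lane.py
```

```text
t 17.2 lane [ 0.09   -0.      0.0305] f along -1.48 [ 1.34 -1.21 -0.68] 0.0009379478071145798
```

Call:
servo_tool(steps=[[[0,0,-0.001,0,0,0],[0,0,-0.001,0,0,0]]])

```text
time_s: 17.4
tcp_pos: [0.5359, 0.042, 0.0305]
eef_rot: [-90.0, -0.0, -166.9]
contact_force: [0.5, -1.6, -1.0]
gripper_width: 0.0003
```

Call:
servo_tool(steps=[[[0,0,-0.001,0,0,0],[0,0,-0.001,0,0,0]]])

```text
time_s: 17.6
tcp_pos: [0.5355, 0.0439, 0.0305]
eef_rot: [-90.0, -0.0, -166.9]
contact_force: [0.9, -0.7, -0.3]
gripper_width: 0.0006
```

Call:
servo_tool(steps=[[[0,0,-0.001,0,0,0]]])

```text
time_s: 17.7
tcp_pos: [0.5352, 0.0449, 0.0305]
eef_rot: [-90.0, -0.0, -166.9]
contact_force: [0.7, -1.6, -1.6]
gripper_width: 0.0003
```

Call:
servo_tool(steps=[[[0,0,-0.001,0,0,0]]])

```text
time_s: 17.8
tcp_pos: [0.535, 0.0459, 0.0305]
eef_rot: [-90.0, -0.0, -166.9]
contact_force: [0.7, -1.9, -1.0]
gripper_width: 0.0003
```

```bash
python3 lane.py
```

```text
t 17.8 lane [0.096  0.     0.0305] f along -2.01 [ 0.73 -1.89 -1.01] 0.0003138936872963543
```

Call:
servo_tool(steps=[[[0,0,-0.001,0,0,0],[0,0,-0.001,0,0,0]]])

```text
time_s: 18.0
tcp_pos: [0.5346, 0.0478, 0.0305]
eef_rot: [-90.0, -0.0, -166.9]
contact_force: [0.3, -1.5, -0.0]
gripper_width: 0.0003
```

Call:
servo_tool(steps=[[[0,0,-0.001,0,0,0],[0,0,-0.001,0,0,0]]])

```text
time_s: 18.2
tcp_pos: [0.5342, 0.0498, 0.0305]
eef_rot: [-90.0, 0.0, -166.9]
contact_force: [0.2, -0.5, -0.4]
gripper_width: 0.0005
```

Call:
servo_tool(steps=[[[0,0,-0.001,0,0,0],[0,0,-0.001,0,0,0]]])

```text
time_s: 18.4
tcp_pos: [0.5337, 0.0518, 0.0305]
eef_rot: [-90.0, -0.0, -166.9]
contact_force: [0.5, -1.3, -0.3]
gripper_width: 0.0006
```

```bash
python3 lane.py; python3 - <<'E'
from h import *
im=np.hstack([d['img'][y:y+130,x:x+220] for d,y,x in [(cap('side'),150,150),(cap('top'),160,210)]])
cv2.imwrite('pics/p9.png',cv2.resize(im,None,fx=1.8,fy=1.8,interpolation=2)[:,:,::-1])
E
```

```text
t 18.4 lane [ 0.102  -0.      0.0305] f along -1.4 [ 0.46 -1.33 -0.31] 0.0005510779838664926
```

View pics/p9.png

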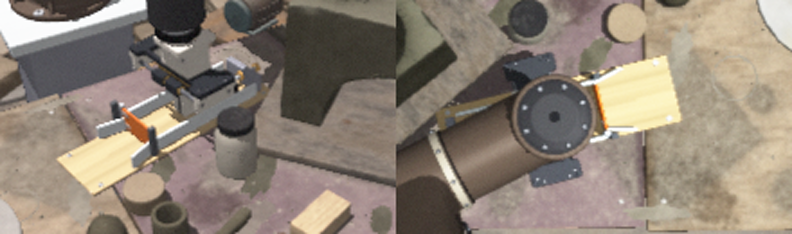

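Call:
servo_tool(steps=[[[0,0,-0.001,0,0,0],[0,0,-0.001,0,0,0]]])

```text
time_s: 18.7
tcp_pos: [0.5332, 0.0533, 0.0306]
eef_rot: [-90.0, -0.0, -166.9]
contact_force: [1.2, -5.3, 0.1]
gripper_width: 0.0004
```

Call:
servo_tool(steps=[[[0,0,-0.001,0,0,0],[0,0,-0.001,0,0,0]]])

```text
time_s: 18.9
tcp_pos: [0.5327, 0.0548, 0.0305]
eef_rot: [-89.9, -0.0, -166.9]
contact_force: [1.9, -8.6, -1.0]
gripper_width: 0.0001
```

Call:
servo_tool(steps=[[[0,0,-0.001,0,0,0],[0,0,-0.001,0,0,0]]])

```text
time_s: 19.1
tcp_pos: [0.5323, 0.0563, 0.0305]
eef_rot: [-89.9, -0.1, -166.9]
contact_force: [2.7, -11.3, -0.6]
gripper_width: 0.0005
```

```bash
python3 lane.py
```

```text
t 19.1 lane [0.1068 0.0003 0.0305] f along -11.62 [  2.67 -11.31  -0.57] 0.0004697945991421826
```

Pad met at about 0.103; a steady rise to 11.6 N, about 10 N on the pad. I'll hold, ease back, then lift straight up.

Call:
servo_tool(steps=[[[0,0,0,0,0,0],[0,0,0,0,0,0],[0,0,0,0,0,0],[0,0,0,0,0,0],[0,0,0,0,0,0]]])

```text
time_s: 19.6
tcp_pos: [0.5323, 0.0563, 0.0305]
eef_rot: [-89.9, -0.0, -166.9]
contact_force: [4.1, -9.6, -0.9]
gripper_width: 0.0006
```

Call:
servo_tool(steps=[[[0,0,0.001,0,0,0],[0,0,0.001,0,0,0],[0,0,0.001,0,0,0],[0,0,0.001,0,0,0],[0,0,0.001,0,0,0],[0,0,0.001,0,0,0],[0,0,0.001,0,0,0],[0,0,0.002,0,0,0],[0,0,0.003,0,0,0],[0,0,0.003,0,0,0],[0,0,0,0,0,0],[0,-0.02,0,0,0,0],[0,-0.03,0,0,0,0],[0,-0.04,0,0,0,0],[0,-0.04,0,0,0,0],[0,-0.04,0,0,0,0],[0,0,0,0,0,0],[0,0,0,0,0,0]]])

```text
time_s: 21.4
tcp_pos: [0.536, 0.0431, 0.2015]
eef_rot: [-90.1, 0.1, -166.9]
contact_force: [-0.0, -0.1, -1.8]
gripper_width: 0.0002
```

```bash
python3 lane.py; python3 snap.py w10; python3 - <<'E'
from h import *
d=cap('side')
im=d['img'][150:280,130:350];cv2.imwrite('pics/side10.png',cv2.resize(im,None,fx=3.5,fy=3.5,interpolation=2)[:,:,::-1])
E
```

```text
t 21.4 lane [ 0.0931 -0.0003  0.2015] f along -0.12 [-0.   -0.13 -1.81] 0.0002308303867439731
21.45 [0.53535444 0.04287641 0.200232  ] [-9.00277851e+01 -2.81234378e-03 -1.66942250e+02]
```

View pics/side10.png

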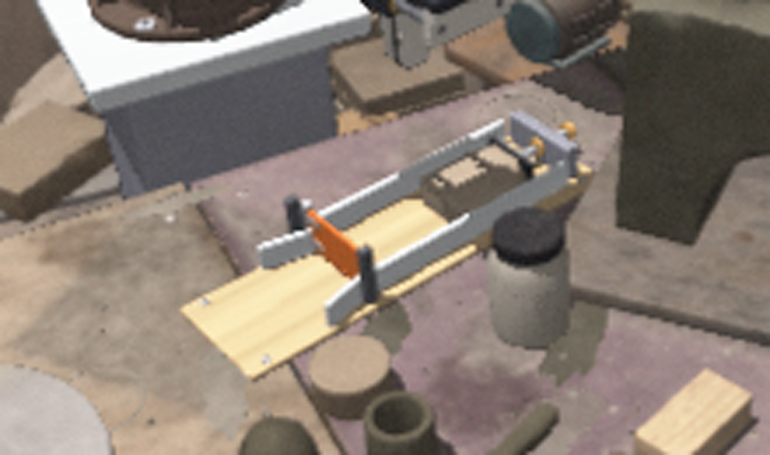

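View pics/w10.png

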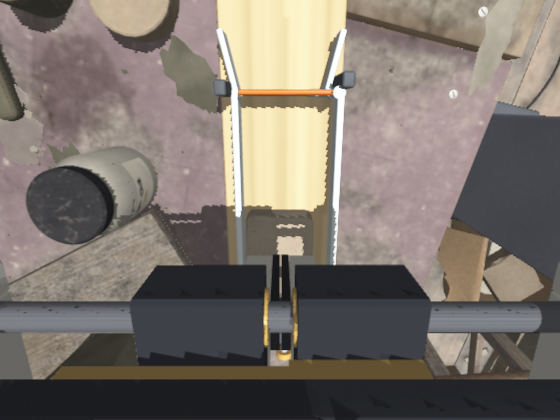

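Call:
servo_tool(steps=[[[0,-0.043,0,0,0,0],[0.035,0,-0.02,0,0,0],[0.031,0,-0.03,0,0,0],[0,0,0,0,0,0],[0,0,0,0,0,0],[0,0,0,0,0,0]]])

```text
time_s: 22.1
tcp_pos: [0.4604, 0.0766, 0.2428]
eef_rot: [-90.0, -0.1, -166.9]
contact_force: [-0.4, 0.3, 0.3]
gripper_width: 0.0006
```

```bash
python3 snap.py w11; python3 - <<'E'
from h import *
import pickle
W=pickle.load(open('w11.pkl','rb'))
im=W['img'][0:300,130:330];cv2.imwrite('pics/w11z.png',cv2.resize(im,None,fx=2,fy=2,interpolation=2)[:,:,::-1])
for t in ['mould','gate']:print(t,[(q['conf'],q['uv']) for q in spotter.search_frame('wrist',t)[:2]])
E
```

```text
22.15 [0.46052921 0.07643446 0.24277354] [-8.99636634e+01 -8.36219760e-02 -1.66946908e+02]
mould [(0.97, [215.7, 192.9])]
gate [(0.72, [213.3, 32.5])]
```

View pics/w11z.png

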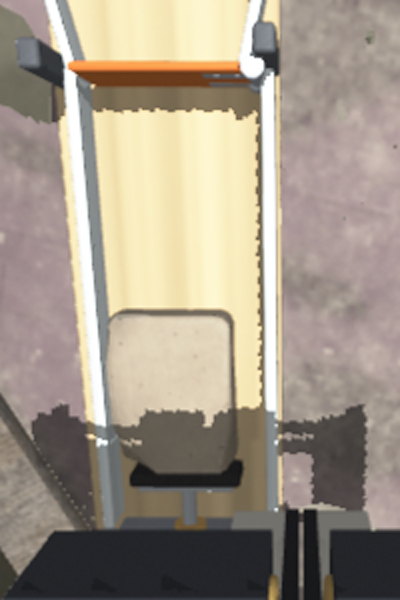

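The mould lies straight against the pad and the gate is shut. Handing in.

```bash
python3 - <<'E'
from h import *
import pickle
W=pickle.load(open('w11.pkl','rb'));a=np.radians(103.14)
for p in [(65+20,156),(42+43,236)]:
    q=onz(W,(130+p[0],p[1]),.036)[:2]-[.5569,-.0476];print(np.cos(a)*q[0]+np.sin(a)*q[1])
print(r.close_job())
E
```

```text
0.11171564400004329
0.19708179339170662
the job is handed in; nothing more can be done
None
```

I set the mould on the apron lined up with the lane, pushed it through the gate to the stop pad, backed off and lifted clear, then handed the job in at about 22 s. No verdict is reported.

- **Pressing on the pad:** While sliding, the push read about 2 N. It rose steadily from TCP lane x of about 0.103 m to 11.6 N at 0.107 m, so I take about 10 N on the pad after friction. I held there for 0.5 s before easing back.
- **Last picture:** The mould lies straight, with its ends at about lane x 0.112 and 0.197 m, so its centre is about 0.154 m. It appears to be touching the pad. The gate is shut. The bystanders in view (the jar, the sprig mould and those around it) look unmoved. I did not re-measure them or the ones out of view (the bowl and the larger plaster block).
- **Disagreement:** I met the pad several mm further along than the picture led me to expect. I had put the pad face at about 0.19 m and assumed 9.5 mm from the TCP to the pushing face of the fingers. I went by feel.
- **Not checked directly:** I could not measure the remaining contact force on the pad or the gate's angle; I judged both only from the pictures.

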